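Open the battery door of an upturned kitchen scale

TASK

The kitchen scale lies upside down because its batteries are flat. Its colour-matched release catch is hidden flush in the inset panel, easier to feel than to see: find it with a fingertip, press it in so that the battery door springs ajar, then push the door with the fingertip right over past upright so that it stays open. Touch only, and gently: do not lift or shove the scale, and leave the fresh batteries and the other things where they stand.

Things in the scene. Friction and masses are not known exactly. Their poses are not given: they have to be found in the camera images.
- scale: Grey kitchen scale lying loose, underside up, 184 (x) x 272 (y) x 28 mm, 0.8 kg. Origin: centre of its footprint, on the worktop. z up; x runs across it from the catch side (nearer the robot) to the door side; y along its length. The flat grey underside is at z = 28 mm; four black rubber feet, 19 mm wide, at its corners stand 3 mm higher. Behind the door it is flat and free.
- panel_middle (a point): Middle of the inset panel's face, axes as the scale's; at x = -46, y = 0, z = 27 mm on the scale. The panel is 44 mm in x by 114 mm in y, flat, unyielding, 1 mm below the underside round it. One recess in it, 34 mm in x by 32 mm in y, holds the catch. The recess is centred in x, but its centre lies anywhere from 36 mm to -36 mm in y from this point, different at each start.
- release_catch (a joint): How far the catch is pressed straight down, in m: 0 at rest, 0.0045 fully home. It is a pad of the panel's grey that fills the recess, its top 1.5 mm below the panel's face. A spring resists, 2 N at first, 6 N fully home, and returns it. It frees the door at about 0.003. To press it, the fingertips (gripper closed, or one finger) must lie wholly inside the recess.
- battery_door (a joint): Opening of the battery door in rad: 0 shut, latched and flush; about 1.03 sprung ajar once the catch has been pressed; 1.57 upright; 1.92 back on its stop, where it stays by its weight (past upright it falls there; short of upright it falls back to ajar). Cannot open while latched. 25 g, swings freely. On the scale it spans x -13.5 to 21, y -58 to 58 mm.
- door_hinge (a point): Middle of the battery door's hinge axis, which runs along the scale's y at the door's far edge: x = 21, y = 0, z = 26.5 mm on the scale. The free edge faces the inset panel and rises as the door opens.
- door_edge (a point): Middle of the battery door's free edge, half way through its 2.5 mm thickness, 34.5 mm from the hinge axis; it moves with the door: 26.5 mm above the worktop when shut, about 56 mm when ajar.
- cell_a: Fresh AA battery standing upright to the left of the scale, blue with a brass-coloured top, 14.5 mm across, 50.5 mm high, loose; origin at the centre of its foot. Leave alone.
- cell_b: The second fresh AA battery, like the first, standing near it. Leave alone.
- bowl: Small turned wooden bowl, 111 mm across, 32 mm high, to the right of the scale; origin at the centre of its foot. Leave alone.
- cup: Small white handleless cup, 64 mm across, 36 mm high, at the back right; origin at the centre of its foot. Leave alone.
- spoon: Steel teaspoon, 132 mm long, 9 mm high, lying at the right; origin at the middle of its underside. Leave alone.
- low_jar: Low white jar with a black lid, 95 mm across, 60 mm high, at the left; origin at the centre of its foot. Leave alone.
- pepper: Brown wooden pepper mill, 46 mm across, 127 mm high, at the left back; origin at the centre of its foot. Leave alone.
- tumbler: Clear drinking glass, 81 mm across, 93 mm high, at the left front; origin at the centre of its foot. Leave alone.

How it is judged:
On the way, in this order (a step that is already met when the one before it is completed fails the run):
1. the hidden release catch is pressed in (value of joint release_catch above 0.002 m), for 0.02 s.
2. the battery door is pushed over past upright (value of joint battery_door above 1.6 rad), for 0.2 s.
At the end, for the whole second after the job is handed in: The battery door stands open past upright (more than 1.6 rad), the catch has sprung back, and the scale lies flat and at rest within 40 mm of where it was (value of joint battery_door above 1.6 rad and value of joint release_catch below 0.001 m and distance of scale from where it was at the start of the episode below 0.04 m and angle between scale's own z axis and vertical below 0.05 rad and linear speed of scale below 0.02 m/s); the robot touches nothing.
It fails at once if the scale is lifted or tipped (height (world z) of scale above 0.01 m or angle between scale's own z axis and vertical above 0.08 rad).
It fails at once if the scale is shoved more than 40 mm (distance of scale from where it was at the start of the episode above 0.04 m).
It fails at once if the scale is pressed harder than 45 N (contact force between the arm and scale above 45 N).
It fails at once if a fresh battery or another thing on the worktop is moved more than 20 mm or lifted (distance of any of cell_a, cell_b, bowl, cup, spoon, low_jar, pepper, tumbler from where it was at the start of the episode above 0.02 m or angle between any of cell_a, cell_b's own z axis and vertical above 0.5 rad).
It also fails if it takes over 48 s, if anything falls off the work surface, if the arm or the gripper's body presses on something with over 40 N, if the wrist force passes 120 N, or if a joint passes its speed limit or range.

ROBOT

A 7-joint arm with a two-finger parallel gripper is mounted at the origin on a cart in front of the work surface, level with it; the furniture and walls round the work are solid. World frame = base frame: x ahead of the robot, y to its left, z up, the work surface at z = 0. Lengths are in m, angles in rad, forces in N, time in s.
With the tool pointing down it reaches from about 0.4 to 0.925 m from the base axis. Payload 5.6 kg.
Tool frame: the origin (TCP) lies between the finger pads; the fingertips stand 11 mm ahead of it and the grasp point (between the pads) lies 8 mm behind it; z points along the fingers, y is the line along which they close (so a half turn about z gives the same grasp; the last joint's range is limited). The gripper opens to 85 mm and grips with 20 to 120 N. Pads are 22 mm wide; open, the fingers measure 114 mm over their backs; the gripper's body (76 mm by 85 mm) begins 54 mm behind the grasp point. The pads swing forward as they close: fully open they stand 13 mm farther back than shut.
Start: joints at [1.277, 0.468, -0.012, 1.603, 0.006, 1.071, -0.056], TCP at [0.161, -0.63, 0.242] pointing down, gripper open.
Joint ranges: [-2.53, 2.53], [-0.31, 2.02], [-1.57, 1.55], [0.28, 2.44], [-1.29, 4.43], [0.15, 1.84], [-2.92, 2.92]. Speed limits (rad/s): [2.57, 2.57, 3.14, 3.14, 3.14, 3.14, 3.14].

INTERFACE

Orientations are given as a 3x3 rotation matrix whose columns are the frame's x, y, z axes.
In Python, from plant import get_obs, grab_frame, sign_off, recognise, landmark_of gives the robot as it stands.
- The arm moves only by the shell command python3 -m jog 'ROWS'. ROWS is JSON, a list that holds one entry, the list of rows, each a list of 7 numbers: the gripper's target within -1 to 1 (fully open at 1, half-way at 0, shut at -1), then the shift along the tool's x, y, z scaled (see below), then the turn, a rotation vector about the tool's x, y, z scaled (see below). A call has 1 to 12 rows; each row shifts and turns the commanded pose from where the row before left it, along the tool's axes as they then stand; what a row does not reach is not made up. The controller multiplies each number of a shift by 0.04 m and each number of a turn by 8 degrees. A row lasts 1/10 s, in which the tool goes at most 50 mm and 8.59 degrees, less where a joint would pass 70% of its speed; a pose out of reach is approached as far as the arm can. A call with a number of a shift or a turn outside -1 to 1 is refused whole. A call with a gripper value outside its range is refused whole. The fingers move at their own pace and stop on an object; the grip force is fixed at half the most. Time passes only in rows, so rows that do not move let the fingers close. It gives the time, the measured TCP pose, the force, the opening and the grip force at its end, in the units of the state.
- get_obs(): the state, without advancing time (a new reading comes with each control period).
- grab_frame(name): name is "scene" or "top" or "wrist"; returns a dict with "pixels" (384x512x3 uint8, blue, green, red), "range_z" (384x512 float32, m along the optical axis (not along the pixel's ray), 0 where there is no reading), "K" (3x3 intrinsics, pixels), "T" (4x4, takes a point from camera to world coordinates). Camera axes: x right, y down, z forward; pixel columns grow to the right and rows downward; lengths in m; the calibration is good to about 2 mm. A picture is of the moment at which its call begins.
- sign_off(): hands the job in; it is judged then, once.
Trained networks look in a picture, given as the dict that the camera call returned (one of the last four; its "shot" number tells which), for a name from the list of things; names that differ only in an ending like _2 or _b are one class to them, and where a whole thing is asked for, a point or a joint stands for the part that bears it (a point fixed in the world has none). Each returns a list of dicts, best first, with "p" (0 to 1); they miss things now and then, are a little off and sometimes report something else, mostly with a low value. They report only what shows in the picture. A call takes as long as a camera call.
- recognise(picture, query): "centre" ([x, y, z] in m, in world coordinates, good to about 4 mm: the middle of the surface that is visible of it).
- landmark_of(picture, query): "centre" ([x, y, z] in m, in world coordinates, good to about 4 mm: a listed point, or the origin of a listed thing).
The state is a dict: "t": time; "joint_positions": joint angles; "qd": joint speeds; "effort": joint torques, N m; "position": TCP position; "eef_rot": TCP orientation; "wrist_force": force on the tool from outside, world axes, zero at the start; "torque": the same for the moment, N m; "opening": finger opening in m; "grip_force": force on a finger pad.
Only numpy, scipy, OpenCV 4.12 (cv2) and the standard library are available. Lean on these libraries where they do the work, as an engineer would, in place of code of your own. Each camera call takes 0.05 s, during which the arm holds its last target. There are 200 camera calls.

## Working session

There is one attempt and no reset: what is moved stays moved. The work goes in short steps, Python scripts to look and compute and a shell command to move; the robot and the scene stay as the last step left them, time stands still between calls to the robot, and variables do not carry over. Pictures are saved under pics/ and viewed, at most 10 in all, crops included, and the job is handed in when it is done.

```bash
mkdir -p pics; ls
cat > h.py <<'E'
import numpy as np, cv2
from plant import *
np.set_printoptions(precision=4,suppress=True)
def world(p,u,v):
    z=p["range_z"][v,u]; K=p["K"]
    return (p["T"]@np.array([(u-K[0,2])*z/K[0,0],(v-K[1,2])*z/K[1,1],z,1]))[:3]
E
python3 - <<'E'
from h import *
o=get_obs();print(o["t"],o["position"],o["eef_rot"],o["wrist_force"],o["opening"])
for n in("top","scene"):
    p=grab_frame(n);cv2.imwrite(f"pics/{n}0.png",p["pixels"])
    for q in("scale","panel_middle","door_hinge","door_edge"):
        print(n,q,[(np.array(d["centre"]),round(d["p"],2)) for d in landmark_of(p,q)[:2]])
E
```

```text
pics
0.0 [ 0.1611 -0.6292  0.2413] [[ 0.9687  0.2481 -0.0006]
 [ 0.2481 -0.9687  0.0017]
 [-0.0001 -0.0018 -1.    ]] [0.8257 0.5956 0.2068] 0.08576279249750844
top scale [(array([ 0.4863,  0.0361, -0.0024]), 0.73)]
top panel_middle [(array([0.442 , 0.0308, 0.0263]), 0.97)]
top door_hinge [(array([0.5063, 0.0389, 0.0218]), 0.72)]
top door_edge [(array([0.4747, 0.0363, 0.0257]), 0.64)]
scene scale [(array([ 0.4854,  0.0325, -0.0032]), 0.92)]
scene panel_middle [(array([0.4415, 0.0307, 0.0291]), 0.91)]
scene door_hinge [(array([0.5048, 0.0385, 0.0267]), 0.71)]
scene door_edge [(array([ 0.371 ,  0.4052, -0.0025]), 0.62), (array([0.4724, 0.0348, 0.0271]), 0.58)]
```

View pics/top0.png

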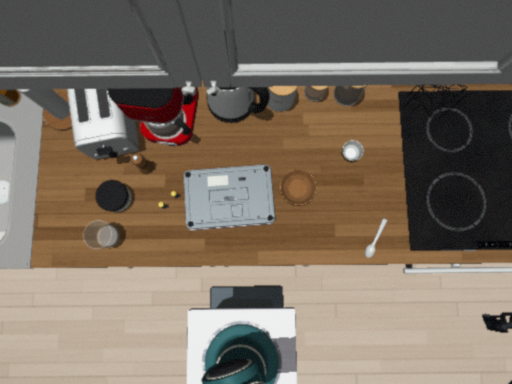

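View pics/scene0.png

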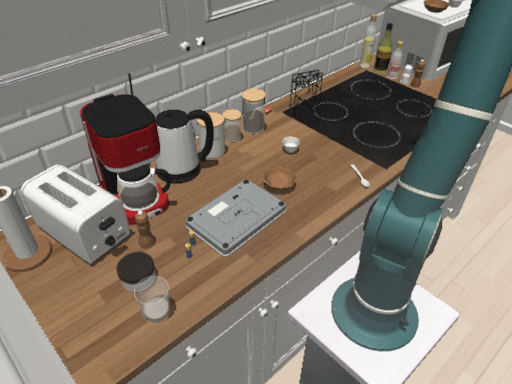

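The top view shows the grey scale at about (229,197), slightly turned, with the cells at (162,204) and (174,193) to its left and the bowl at (298,187) to its right. The scene view agrees, and the space above the scale is clear. Next I fit the scale's pose from depth.

Run:
```python
from h import *
p=grab_frame("top");K=p["K"];z=p["range_z"]
v,u=np.mgrid[:384,:512]
P=np.stack([(u-K[0,2])*z/K[0,0],(v-K[1,2])*z/K[1,1],z,np.ones_like(z)],-1)@p["T"].T
m=((P[...,2]>.018)&(P[...,2]<.045)).astype(np.uint8); m[:, 276:]=0; m[:,:181]=0; m[:160]=0; m[235:]=0
n,l,s,c=cv2.connectedComponentsWithStats(m)
k=1+np.argmax(s[1:,4]); Q=P[l==k]
print(s[k],"z",np.median(Q[:,2]))
r=cv2.minAreaRect(Q[:,:2].astype(np.float32)*1000);print(r)
print("px size mm",1000*np.median(z)/K[0,0])
cr=p["pixels"][155:240,175:285];cv2.imwrite("pics/crop.png",cv2.resize(cr,None,fx=7,fy=7,interpolation=cv2.INTER_CUBIC))
for q in("cell_a","bowl"): print(q,[(np.array(d["centre"]),round(d["p"],2)) for d in landmark_of(p,q)[:2]])
```

```text
[ 184  165   91   64 5106] z 0.0276725942684497
((486.3170166015625, 35.313018798828125), (180.88412475585938, 267.9111633300781), 3.9958066940307617)
px size mm 3.087017582509088
cell_a [(array([0.4916, 0.1979, 0.0023]), 0.51)]
bowl [(array([ 0.5096, -0.1781,  0.0015]), 0.56), (array([0.5077, 0.0384, 0.0228]), 0.5)]
```

View pics/crop.png

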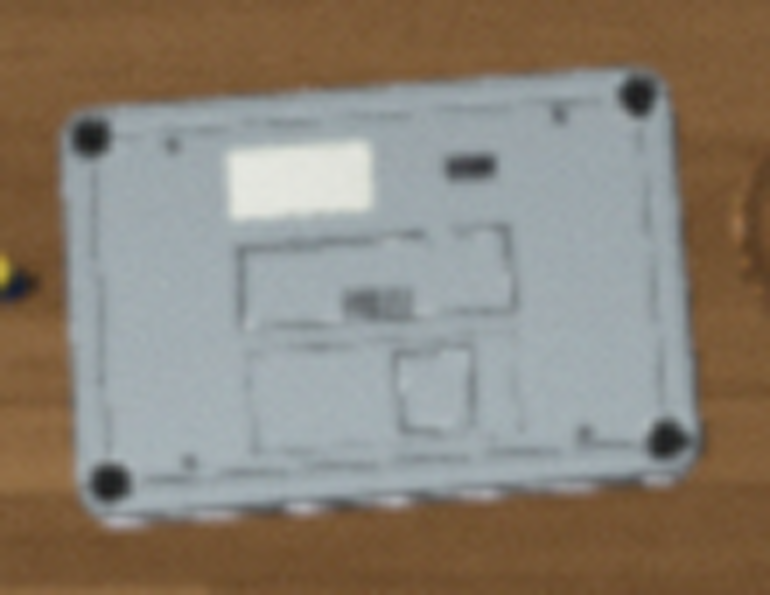

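The crop shows a faint panel outline at columns 255–520, with a pad outline at about (435,390). That puts the catch near y = -21 mm on the scale, to be confirmed up close and by touch. I move across now with the gripper closing.

```bash
python3 -m jog '[[[-1,0.6,-0.76,0,0,0,0],[-1,0.6,-0.76,0,0,0,0],[-1,0.6,-0.76,0,0,0,0],[-1,0.6,-0.76,0,0,0,0],[-1,0.6,-0.76,0,0,0,0],[-1,0.6,-0.76,0,0,0,0],[-1,0.6,-0.76,0,0,0,0],[-1,0.6,-0.76,0,0,0,0],[-1,0.6,-0.76,0,0,0,0],[-1,0.6,-0.76,0,0,0,0],[-1,0.6,-0.76,0,0,0,0],[-1,0.6,-0.76,0,0,0,0]]]'
python3 -m jog '[[[-1,0,0,0,0,0,-1],[-1,0,0,0,0,0,-1],[-1,0,0,0,0,0,-1],[-1,0,0,0,0,0,-1],[-1,0,0,0,0,0,-1],[-1,0,0,0,0,0,-1],[-1,0,0,0,0,0,-1],[-1,0,0,0,0,0,-1],[-1,0,0,0,0,0,-1],[-1,0,0,0,0,0,-1]]]'
python3 - <<'E'
from h import *
o=get_obs();print(o["t"],o["position"],o["eef_rot"],o["joint_positions"],o["wrist_force"],o["opening"])
E
```

```text
t: 1.85
position: [0.3503, -0.2034, 0.2427]
eef_rot: [[0.969, 0.248, 0.001], [0.248, -0.969, -0.001], [0.001, 0.001, -1.0]]
wrist_force: [0.3, 0.2, -0.6]
opening: -0.0001
grip_force: 0.0
t: 2.85
position: [0.3498, -0.2049, 0.2425]
eef_rot: [[-0.082, 0.997, 0.0], [0.997, 0.082, -0.0], [-0.0, 0.0, -1.0]]
wrist_force: [-0.9, 0.2, -0.3]
opening: -0.0002
grip_force: 0.0
2.85 [ 0.3498 -0.2049  0.2425] [[-0.0818  0.9966  0.0004]
 [ 0.9966  0.0818 -0.0004]
 [-0.0005  0.0003 -1.    ]] [ 0.8212  0.0709 -0.3855  2.141   0.0334  0.9346  0.4986] [-0.9353  0.1732 -0.2553] -0.00023444046662825718
```

```bash
python3 -m jog '[[[-1,0.87,0.365,0,0,0,0],[-1,0.87,0.365,0,0,0,0],[-1,0.87,0.365,0,0,0,0],[-1,0.87,0.365,0,0,0,0],[-1,0.87,0.365,0,0,0,0],[-1,0.87,0.365,0,0,0,0.09],[-1,0,0,0,0,0,0]]]'
python3 - <<'E'
from h import *
p=grab_frame("wrist");cv2.imwrite("pics/w1.png",cv2.resize(p["pixels"],(768,576)))
for q in("scale","panel_middle","door_hinge","door_edge","release_catch"):
    print(q,[(np.array(d["centre"]),round(d["p"],2)) for d in landmark_of(p,q)[:2]])
print(p["T"])
E
```

```text
t: 3.55
position: [0.4225, 0.0147, 0.243]
eef_rot: [[-0.071, 0.997, 0.002], [0.997, 0.071, 0.002], [0.002, 0.002, -1.0]]
wrist_force: [-0.0, -0.5, -0.6]
opening: -0.0002
grip_force: 0.0
scale []
panel_middle [(array([0.4399, 0.0316, 0.0283]), 0.75)]
door_hinge [(array([0.507 , 0.0431, 0.026 ]), 0.95)]
door_edge [(array([0.471 , 0.0369, 0.0296]), 0.92)]Traceback (most recent call last):
  File "<stdin>", line 4, in <module>
ValueError: it knows: bowl, cell, cup, door_edge, door_hinge, low_jar, panel_middle, pepper, scale, spoon, tumbler
```

View pics/w1.png

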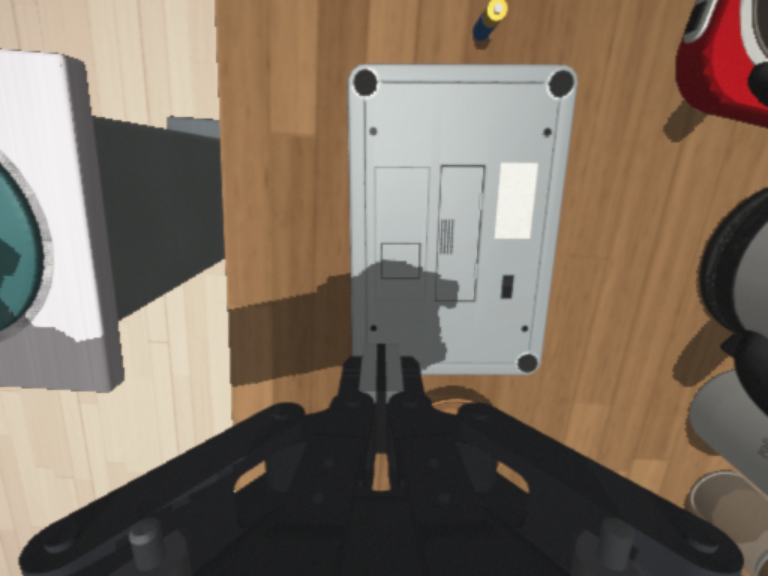

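The wrist view shows the recess outline clearly with corners at (382,243), (420,243), (382,279) and (420,279). The door runs from (441,165) to (476,301), and the shut fingertips sit at (362–403, 345). Next I convert these to world positions.

Run:
```python
from h import *
p=grab_frame("wrist");o=get_obs();print(o["position"])
K=p["K"];T=p["T"]
def pl(u,v,h):
    r=T[:3,:3]@np.array([(u/1.5-K[0,2])/K[0,0],(v/1.5-K[1,2])/K[1,1],1]);return T[:3,3]+r*(h-T[2,3])/r[2]
for n,u,v,h in[("rec",382,243,.027),("rec",420,243,.027),("rec",382,279,.027),("rec",420,279,.027),("pan",374,166,.027),("pan",430,166,.027),("door",441,165,.028),("door",485,165,.028),("door",476,301,.028),("door",436,300,.028),("foot",365,83,.031),("foot",562,83,.031),("foot",528,363,.031),("tipL",362,350,.232),("tipR",403,350,.232)]:
    print(n,pl(u,v,h),world(p,int(u/1.5),int(v/1.5)))
rec=np.mean([pl(*c,.027) for c in((382,243),(420,243),(382,279),(420,279))],0);print("rec",rec)
c=np.array([.4863,.0353]);a=np.radians(4);R=np.array([[np.cos(a),-np.sin(a)],[np.sin(a),np.cos(a)]])
print("on scale",R.T@(rec[:2]-c), "hinge",c+R@[21,0]/np.array(1000),"edge",c+R@[-13.5,0]/np.array(1000))
```

```text
[0.421  0.0088 0.2422]
rec [0.4205 0.0187 0.027 ] [0.4197 0.0182 0.025 ]
rec [0.4534 0.0207 0.027 ] [0.4536 0.0203 0.0251]
rec [ 0.4225 -0.0136  0.027 ] [ 0.4217 -0.0141  0.0254]
rec [ 0.4562 -0.0116  0.027 ] [ 0.4563 -0.0116  0.0269]
pan [0.4101 0.0819 0.027 ] [0.4097 0.0827 0.028 ]
pan [0.4559 0.0847 0.027 ] [0.4551 0.0854 0.0264]
door [0.4647 0.086  0.028 ] [0.4648 0.086  0.0269]
door [0.5005 0.0882 0.028 ] [0.5002 0.0881 0.0276]
door [ 0.5084 -0.0288  0.028 ] [ 0.5079 -0.028   0.0277]
door [ 0.4723 -0.03    0.028 ] [ 0.4716 -0.0305  0.0267]
foot [0.3999 0.1423 0.031 ] [0.4155 0.0834 0.3727]
foot [0.5505 0.1513 0.031 ] [0.5504 0.152  0.029 ]
foot [ 0.5642 -0.086   0.031 ] [ 0.5646 -0.0865  0.0301]
tipL [0.4124 0.0153 0.232 ] [ 0.4075 -0.0838  0.0262]
tipR [0.4281 0.0163 0.232 ] [0.4155 0.0834 0.3727]
rec [0.4382 0.0035 0.027 ]
on scale [-0.0502 -0.0283] hinge [0.5072 0.0368] edge [0.4728 0.0344]
```

The pixels came from a frame taken while the arm was still settling, 6 mm off in y, so they don't match this frame's pose. I redo it with a settled frame.

Run:
```python
from h import *
p=grab_frame("wrist");o=get_obs();print(o["position"],o["t"])
np.savez("w2.npz",K=p["K"],T=p["T"])
cv2.imwrite("pics/w2.png",cv2.resize(p["pixels"][40:240,220:400],None,fx=3,fy=3,interpolation=cv2.INTER_CUBIC))
```

```text
[0.421  0.0089 0.2423] 3.9
```

View pics/w2.png

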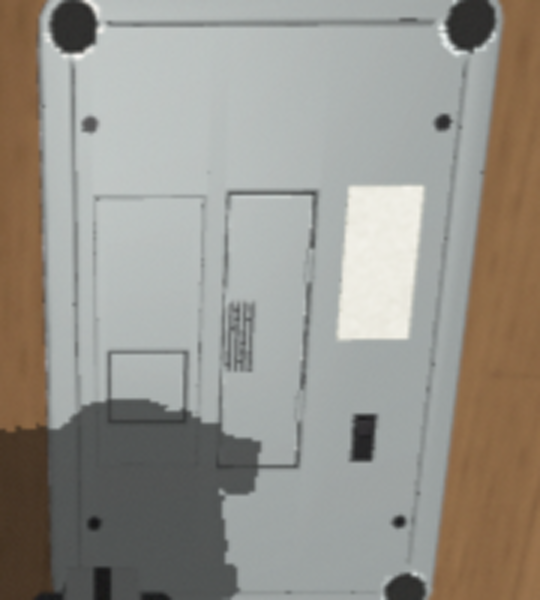

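In this crop the recess is at (108–187, 351–422), the panel's top corners are (95,196) and (205,196), and the door's corners are (228,192), (317,192), (298,466) and (219,466).

Run:
```python
from h import *
d=np.load("w2.npz");K=d["K"];T=d["T"]
def pl(c,h):
    u,v=220+c[0]/3,40+c[1]/3
    r=T[:3,:3]@np.array([(u-K[0,2])/K[0,0],(v-K[1,2])/K[1,1],1]);return (T[:3,3]+r*(h-T[2,3])/r[2])[:2]
px=[(95,196,-68,57,.027),(205,196,-24,57,.027),(228,192,-13.5,58,.028),(317,192,21,58,.028),(298,466,21,-58,.028),(219,466,-13.5,-58,.028)]
W=np.array([pl(c,c[4]) for c in px]);S=np.array([c[2:4] for c in px])/1000
w0,s0=W.mean(0),S.mean(0)
U,_,V=np.linalg.svd((S-s0).T@(W-w0));R=(U@V).T
t=w0-R@s0;print("scale",t,"yaw",np.degrees(np.arctan2(R[1,0],R[0,0])),"res mm",1000*(W-(S@R.T+t)))
rec=np.mean([pl(c,.027) for c in((108,351),(187,351),(108,422),(186,422))],0)
print("rec",rec,"on scale",R.T@(rec-t))
```

```text
scale [0.4847 0.0358] yaw 3.8051112560576787 res mm [[-0.4063  0.2162]
 [ 0.4244 -0.0299]
 [-0.9445  0.3479]
 [ 0.6692  0.2125]
 [ 0.5846 -0.4612]
 [-0.3274 -0.2855]]
rec [0.44   0.0106] on scale [-0.0463 -0.0222]
```

```bash
python3 -m jog '[[[-1,0,0.1,0.9,0,0,0],[-1,0,0.1,0.9,0,0,0],[-1,0,0.1,0.9,0,0,0],[-1,0,0.1,0.9,0,0,0],[-1,0,0.1,0.8,0,0,0],[-1,0,0,0,0,0,0],[-1,0,0,0,0,0,0],[-1,0,0,0,0,0,0]]]'
```

```text
t: 4.7
position: [0.4421, 0.0111, 0.0678]
eef_rot: [[-0.063, 0.998, 0.003], [0.998, 0.063, -0.0], [-0.0, 0.003, -1.0]]
wrist_force: [-0.1, -0.1, -0.1]
opening: 0.0
grip_force: 0.0
```

```bash
python3 -m jog '[[[-1,0,-0.02,0.35,0,0,0],[-1,0,0,0.3,0,0,0],[-1,0,0,0,0,0,0],[-1,0,0,0,0,0,0]]]'
python3 -m jog '[[[-1,0,0,0.05,0,0,0],[-1,0,0,0.05,0,0,0],[-1,0,0,0,0,0,0]]]'
```

```text
t: 5.1
position: [0.4407, 0.0112, 0.0408]
eef_rot: [[-0.064, 0.998, 0.001], [0.998, 0.064, -0.0], [-0.0, 0.001, -1.0]]
wrist_force: [0.5, 0.2, -0.6]
opening: 0.0001
grip_force: 0.0
t: 5.4
position: [0.4408, 0.0113, 0.0364]
eef_rot: [[-0.064, 0.998, 0.001], [0.998, 0.064, -0.0], [-0.0, 0.001, -1.0]]
wrist_force: [-0.4, -0.2, 1.7]
opening: -0.0001
grip_force: 0.9
```

The tip has gone below the panel face (TCP 38 mm would be touching it) and feels about 2 N, so it is in the recess on the catch. I press on gently.

```bash
python3 -m jog '[[[-1,0,0,0.05,0,0,0],[-1,0,0,0.03,0,0,0],[-1,0,0,0,0,0,0]]]'
python3 -m jog '[[[-1,0,0,0.03,0,0,0],[-1,0,0,0,0,0,0]]]'
```

```text
t: 5.7
position: [0.4408, 0.0112, 0.0332]
eef_rot: [[-0.064, 0.998, 0.001], [0.998, 0.064, -0.0], [-0.0, 0.001, -1.0]]
wrist_force: [1.0, -1.4, 5.0]
opening: 0.0001
grip_force: 2.4
t: 5.9
position: [0.4408, 0.0112, 0.0321]
eef_rot: [[-0.064, 0.998, 0.001], [0.998, 0.064, -0.0], [-0.0, 0.001, -1.0]]
wrist_force: [0.3, -0.3, 5.7]
opening: 0.0005
grip_force: 2.9
```

Run:
```python
from h import *
p=grab_frame("scene");cv2.imwrite("pics/s1.png",cv2.resize(p["pixels"][150:290,160:340],None,fx=4,fy=4))
print([(np.array(d["centre"]),round(d["p"],2)) for d in landmark_of(p,"door_edge")[:3]],get_obs()["wrist_force"])
```

```text
[(array([0.4757, 0.0331, 0.0402]), 0.59)] [-0.0819 -0.9094  5.1539]
```

```bash
python3 -m jog '[[[-1,0,0,-0.3,0,0,0],[-1,0,0,-0.6,0,0,0],[-1,0,0,-0.9,0,0,0],[-1,0,0,0,0,0,0],[-1,0,0,0,0,0,0]]]'
python3 - <<'E'
from h import *
p=grab_frame("wrist");cv2.imwrite("pics/w3.png",cv2.resize(p["pixels"],(768,576)))
q=grab_frame("scene")
for n in("door_edge","door_hinge","panel_middle"):
  for f in(p,q):print(n,[(np.array(d["centre"]),round(d["p"],2)) for d in landmark_of(f,n)[:2]])
E
```

```text
t: 6.5
position: [0.4405, 0.0109, 0.1046]
eef_rot: [[-0.063, 0.998, 0.001], [0.998, 0.063, -0.001], [-0.001, 0.001, -1.0]]
wrist_force: [-0.0, -0.3, -0.9]
opening: -0.0001
grip_force: 0.0
door_edge [(array([0.4881, 0.0375, 0.0586]), 0.82)]
door_edge [(array([0.4913, 0.0385, 0.0543]), 0.39)]
door_hinge [(array([0.5078, 0.0406, 0.0245]), 0.83)]
door_hinge [(array([0.5024, 0.0392, 0.029 ]), 0.87), (array([ 0.5855,  0.2966, -0.0031]), 0.71)]
panel_middle [(array([0.4411, 0.0368, 0.0271]), 0.78)]
panel_middle [(array([0.4424, 0.0322, 0.0262]), 0.69)]
```

View pics/w3.png

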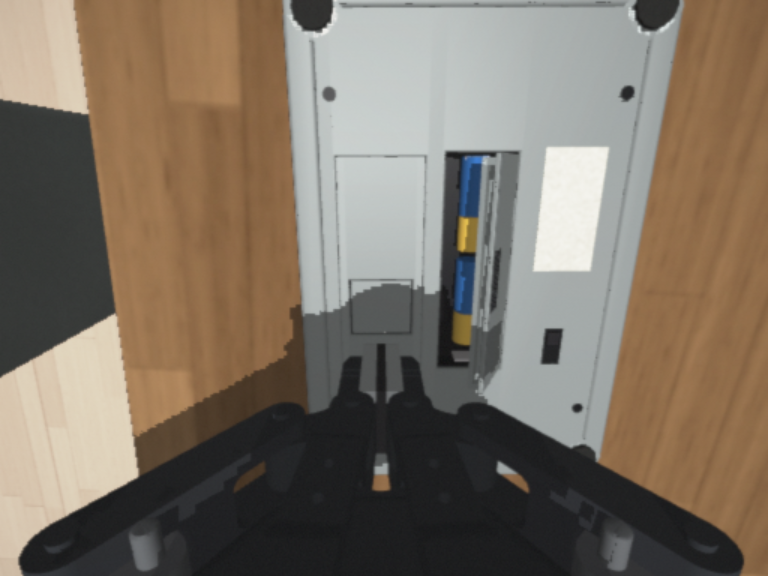

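The catch worked: the door is ajar, with its free edge at (480,160–385) and the cells visible behind it. The edge is at about (0.489, 0.037, 0.056). I lower the closed tip in front of it near mid-length, then push along +x.

```bash
python3 -m jog '[[[-1,0.3,0,-0,0,0,0],[-1,0.3,0,0.4,0,0,0],[-1,0,0,0.4,0,0,0],[-1,0,0,0.4,0,0,0],[-1,0,0,0,0,0,0],[-1,0,0,0,0,0,0]]]'
python3 -m jog '[[[-1,0,0.2,0,0,0,0],[-1,0,0.2,0,0,0,0],[-1,0,0.2,0,0,0,0],[-1,0,0.2,0,0,0,0],[-1,0,0.2,0,0,0,0],[-1,0,0.2,0,0,0,0],[-1,0,0,0,0,0,0],[-1,0,0,0,0,0,0]]]'
python3 - <<'E'
from h import *
for f in("wrist","scene"):
  p=grab_frame(f)
  print([(n,np.array(d["centre"]),round(d["p"],2)) for n in("door_edge","door_hinge") for d in landmark_of(p,n)[:1]])
E
```

```text
t: 7.5
position: [0.4387, 0.036, 0.0559]
eef_rot: [[-0.065, 0.998, -0.001], [0.998, 0.065, 0.0], [0.0, -0.001, -1.0]]
wrist_force: [-1.1, -0.4, 0.2]
opening: 0.0001
grip_force: 0.0
t: 8.3
position: [0.486, 0.038, 0.0559]
eef_rot: [[-0.063, 0.998, -0.003], [0.998, 0.063, -0.001], [-0.001, -0.003, -1.0]]
wrist_force: [-4.3, 0.0, 5.2]
opening: -0.0003
grip_force: 2.7
[('door_edge', array([0.5005, 0.0395, 0.0582]), 0.94), ('door_hinge', array([0.5258, 0.043 , 0.0246]), 0.94)]
[('door_hinge', array([0.5219, 0.0397, 0.0288]), 0.89)]
```

The push met 5 N upward and the hinge estimate moved about 17 mm, so something is jamming and the scale has slid. I back off at once and look.

```bash
python3 - <<'E'
from h import *
p=grab_frame("wrist");cv2.imwrite("pics/w4.png",p["pixels"][60:384,130:400].repeat(2,0).repeat(2,1)[:600])
E
python3 -m jog '[[[-1,0,-0.2,0,0,0,0],[-1,0,-0.4,0,0,0,0],[-1,0,-0.4,0,0,0,0],[-1,0,0,0,0,0,0],[-1,0,0,0,0,0,0]]]'
python3 - <<'E'
from h import *
for f in("wrist","scene","top"):
  p=grab_frame(f)
  print(f,[(n,np.array(d["centre"]),round(d["p"],2)) for n in("door_edge","door_hinge","panel_middle","scale") for d in landmark_of(p,n)[:1]])
E
```

```text
t: 9.15
position: [0.4477, 0.0358, 0.0561]
eef_rot: [[-0.064, 0.998, 0.002], [0.998, 0.064, 0.0], [0.0, 0.002, -1.0]]
wrist_force: [-0.1, 0.3, 0.4]
opening: 0.0002
grip_force: 0.0
wrist [('door_edge', array([0.4998, 0.0416, 0.0566]), 0.79), ('door_hinge', array([0.5249, 0.0402, 0.0271]), 0.74), ('panel_middle', array([0.4538, 0.036 , 0.0284]), 0.56)]
scene [('door_edge', array([0.5064, 0.0372, 0.059 ]), 0.48), ('door_hinge', array([0.5169, 0.0413, 0.0269]), 0.59), ('panel_middle', array([0.458 , 0.0339, 0.0217]), 0.92), ('scale', array([ 0.5016,  0.0306, -0.0016]), 0.74)]
top [('door_edge', array([0.4574, 0.2305, 0.0012]), 0.59), ('door_hinge', array([0.5228, 0.0393, 0.0204]), 0.84)]
```

View pics/w4.png

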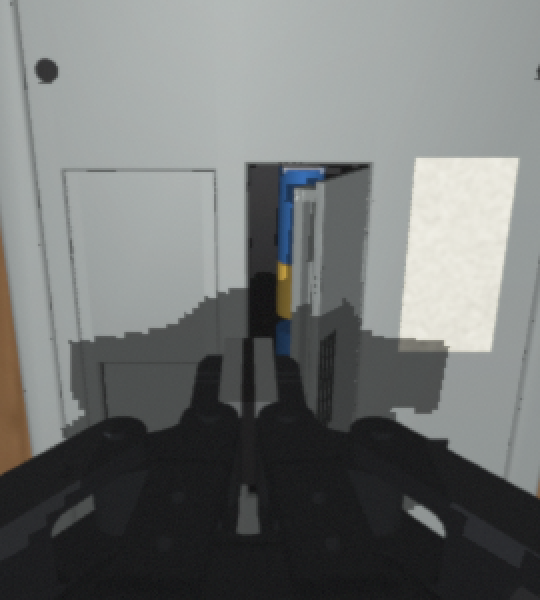

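The picture shows the edge caught under the step where the dark finger widens behind the narrow pads, at about (300,350). The scale has slid roughly 16 mm. I raise the tip so that only the narrow pad meets the edge, and go in small steps watching the force.

```bash
python3 -m jog '[[[-1,0,0.2,-0.2,0,0,0],[-1,0,0.2,0,0,0,0],[-1,0,0.2,0,0,0,0],[-1,0,0.2,0,0,0,0],[-1,0,0.2,0,0,0,0],[-1,0,0,0,0,0,0],[-1,0,0,0,0,0,0]]]'
python3 -m jog '[[[-1,0,0.1,0,0,0,0],[-1,0,0.1,0,0,0,0],[-1,0,0,0,0,0,0],[-1,0,0,0,0,0,0]]]'
python3 - <<'E'
from h import *
for f in("wrist","scene"):
  p=grab_frame(f)
  print(f,[(n,np.array(d["centre"]),round(d["p"],2)) for n in("door_edge","door_hinge","panel_middle","scale") for d in landmark_of(p,n)[:1]])
E
```

```text
t: 10.6
position: [0.4865, 0.0383, 0.0636]
eef_rot: [[-0.064, 0.998, -0.001], [0.998, 0.064, 0.0], [0.0, -0.001, -1.0]]
wrist_force: [0.2, -0.0, 0.3]
opening: -0.0
grip_force: 0.0
t: 11.0
position: [0.4947, 0.0387, 0.0638]
eef_rot: [[-0.064, 0.998, -0.0], [0.998, 0.064, -0.0], [-0.0, -0.0, -1.0]]
wrist_force: [-0.5, 0.5, 0.3]
opening: -0.0005
grip_force: 0.0
wrist [('door_edge', array([0.5048, 0.0385, 0.0587]), 0.79), ('door_hinge', array([0.4563, 0.0381, 0.0233]), 0.69), ('panel_middle', array([0.4557, 0.0387, 0.0287]), 0.57), ('scale', array([0.4928, 0.0342, 0.0035]), 0.72)]
scene [('door_edge', array([0.5071, 0.0356, 0.059 ]), 0.51), ('door_hinge', array([0.5147, 0.0406, 0.0287]), 0.6), ('panel_middle', array([0.4593, 0.0333, 0.026 ]), 0.73), ('scale', array([ 0.4993,  0.0343, -0.0007]), 0.82)]
```

```bash
python3 -m jog '[[[-1,0,0.1,-0.02,0,0,0],[-1,0,0.1,-0.02,0,0,0],[-1,0,0,0,0,0,0],[-1,0,0,0,0,0,0]]]'
python3 - <<'E'
from h import *
for f in("wrist","scene"):
  p=grab_frame(f)
  print(f,[(n,np.array(d["centre"]),round(d["p"],2)) for n in("door_edge","door_hinge","panel_middle") for d in landmark_of(p,n)[:1]])
cv2.imwrite("pics/s2.png",cv2.resize(p["pixels"][140:280,160:340],None,fx=4,fy=4,interpolation=cv2.INTER_CUBIC))
E
```

```text
t: 11.9
position: [0.5029, 0.0393, 0.0655]
eef_rot: [[-0.063, 0.998, 0.0], [0.998, 0.063, 0.0], [0.0, 0.0, -1.0]]
wrist_force: [-1.3, -0.6, -0.8]
opening: -0.0002
grip_force: 0.0
wrist [('door_edge', array([0.515 , 0.0392, 0.0627]), 0.74), ('door_hinge', array([0.5272, 0.0409, 0.0255]), 0.59), ('panel_middle', array([0.4537, 0.0344, 0.0302]), 0.66)]
scene [('door_edge', array([0.518 , 0.0333, 0.062 ]), 0.55), ('door_hinge', array([0.5202, 0.04  , 0.0286]), 0.68), ('panel_middle', array([0.4587, 0.0337, 0.0249]), 0.91)]
```

View pics/s2.png

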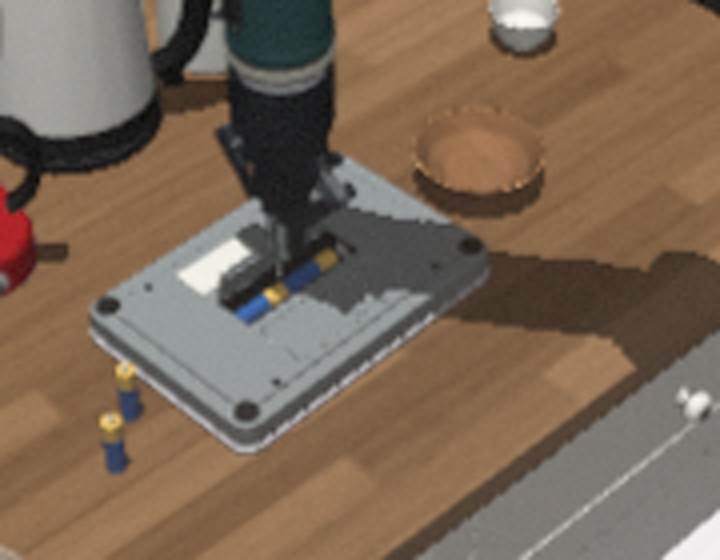

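The door is rising (seen at about (250,270)), the scale stays put and the force is low. I continue past upright.

```bash
python3 -m jog '[[[-1,0,0.1,0,0,0,0],[-1,0,0.1,0,0,0,0],[-1,0,0,0,0,0,0],[-1,0,0,0,0,0,0]]]'
python3 -m jog '[[[-1,0,0.1,0,0,0,0],[-1,0,0.05,0,0,0,0],[-1,0,0,0,0,0,0],[-1,0,0,0,0,0,0]]]'
python3 - <<'E'
from h import *
for f in("wrist","scene"):
  p=grab_frame(f)
  print(f,[(n,np.array(d["centre"]),round(d["p"],2)) for n in("door_edge","door_hinge","panel_middle") for d in landmark_of(p,n)[:1]])
print(get_obs()["wrist_force"])
E
```

```text
t: 12.7
position: [0.5114, 0.0399, 0.0659]
eef_rot: [[-0.064, 0.998, 0.001], [0.998, 0.064, 0.0], [-0.0, 0.001, -1.0]]
wrist_force: [-0.4, -0.3, 5.2]
opening: 0.0002
grip_force: 2.6
t: 13.1
position: [0.517, 0.0402, 0.0656]
eef_rot: [[-0.064, 0.998, 0.001], [0.998, 0.064, 0.0], [0.0, 0.001, -1.0]]
wrist_force: [0.5, 0.5, 5.2]
opening: -0.0001
grip_force: 2.4
wrist [('door_edge', array([0.527 , 0.0411, 0.0621]), 0.83), ('door_hinge', array([0.5262, 0.0438, 0.0239]), 0.74), ('panel_middle', array([0.4552, 0.0351, 0.0288]), 0.82)]
scene [('door_edge', array([0.5345, 0.0344, 0.0613]), 0.61), ('door_hinge', array([0.518 , 0.042 , 0.0272]), 0.8), ('panel_middle', array([0.456 , 0.034 , 0.0273]), 0.91)]
[ 0.111  -0.1527  5.1039]
```

```bash
python3 -m jog '[[[-1,0,0,-0.08,0,0,0],[-1,0,0,0,0,0,0],[-1,0,0.1,0,0,0,0],[-1,0,0.1,0,0,0,0],[-1,0,0,0,0,0,0],[-1,0,0,0,0,0,0]]]'
python3 - <<'E'
from h import *
for f in("wrist","scene"):
  p=grab_frame(f)
  print(f,[(n,np.array(d["centre"]),round(d["p"],2)) for n in("door_edge","door_hinge","panel_middle") for d in landmark_of(p,n)[:1]])
cv2.imwrite("pics/s3.png",cv2.resize(p["pixels"][140:280,160:340],None,fx=4,fy=4,interpolation=cv2.INTER_CUBIC))
print(get_obs()["wrist_force"])
E
```

```text
t: 14.1
position: [0.5233, 0.0404, 0.068]
eef_rot: [[-0.064, 0.998, -0.003], [0.998, 0.064, -0.001], [-0.001, -0.003, -1.0]]
wrist_force: [-4.9, -1.2, 2.5]
opening: -0.0002
grip_force: 2.8
wrist [('door_edge', array([0.5353, 0.0402, 0.0619]), 0.76), ('door_hinge', array([0.529 , 0.0449, 0.026 ]), 0.87), ('panel_middle', array([0.4609, 0.0355, 0.0274]), 0.74)]
scene [('door_edge', array([0.5388, 0.0326, 0.0589]), 0.74), ('door_hinge', array([0.5237, 0.0413, 0.0259]), 0.96), ('panel_middle', array([0.4605, 0.0318, 0.0249]), 0.97)]
[-5.2664 -0.539   1.7752]
```

View pics/s3.png

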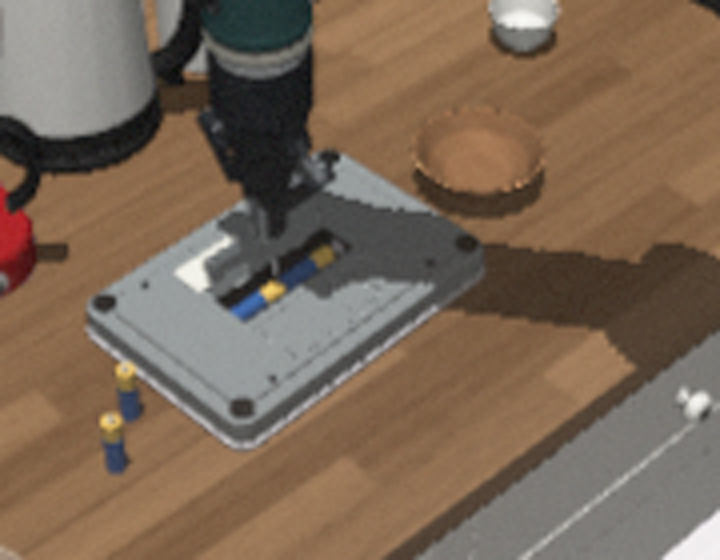

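The door now leans back past upright: its edge is about 12 mm beyond the hinge, which is the stop. The 5 N reading is the tip resting against it. I retreat.

```bash
python3 -m jog '[[[-1,0,-0.2,0,0,0,0],[-1,0,-0.3,0,0,0,0],[-1,0,-0.3,-0.5,0,0,0],[-1,0,0,-0.9,0,0,0],[-1,0,0,-0.9,0,0,0],[-1,0,0,-0.9,0,0,0],[-1,0,-0.6,0,0,0,0],[-1,0,0,0,0,0,0],[-1,0,0,0,0,0,0]]]'
python3 - <<'E'
from h import *
for f in("wrist","scene","top"):
  p=grab_frame(f)
  if f=="wrist":cv2.imwrite("pics/w5.png",cv2.resize(p["pixels"],(768,576)))
  print(f,[(n,np.array(d["centre"]),round(d["p"],2)) for n in("door_edge","door_hinge","panel_middle","scale") for d in landmark_of(p,n)[:1]])
E
```

```text
t: 15.4
position: [0.4685, 0.0368, 0.1969]
eef_rot: [[-0.063, 0.998, 0.001], [0.998, 0.063, -0.001], [-0.001, 0.001, -1.0]]
wrist_force: [0.4, -0.1, -0.4]
opening: -0.0001
grip_force: 0.0
wrist [('door_edge', array([0.5339, 0.0403, 0.0585]), 0.8), ('door_hinge', array([0.5285, 0.0431, 0.0273]), 0.63), ('panel_middle', array([0.4604, 0.0366, 0.0265]), 0.71), ('scale', array([0.5027, 0.0397, 0.0016]), 0.65)]
scene [('door_edge', array([0.5391, 0.0366, 0.0592]), 0.63), ('door_hinge', array([0.5223, 0.0404, 0.0298]), 0.78), ('panel_middle', array([0.4607, 0.0345, 0.025 ]), 0.94), ('scale', array([0.5026, 0.0335, 0.0008]), 0.75)]
top [('scale', array([ 0.493 ,  0.2014, -0.0009]), 0.64)]
```

View pics/w5.png

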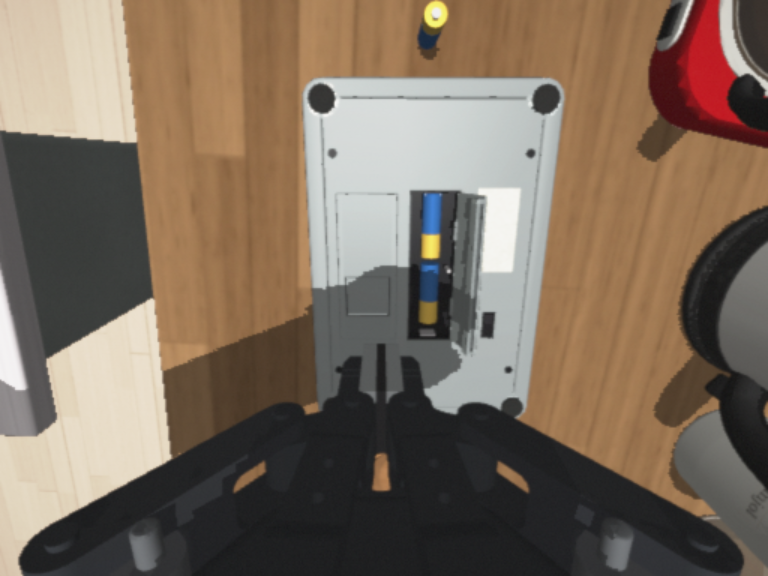

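The door stands open leaning back, with its edge at (480,200–350) beyond the hinge. The scale lies flat about 20 mm from its start, within the 40 mm limit, and the arm touches nothing. I hand in.

```bash
python3 -c "from plant import sign_off;print(sign_off())"
```

```text
the job is handed in; nothing more can be done
None
```

I pressed the catch and pushed the battery door past upright; it stayed open on its stop when I handed in. The scale slid about 20 mm (limit 40) when the door edge caught on the gripper, and sign-off returned no verdict.

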